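Move the samples on: hotplate, balance and tray

TASK

The steel beaker on the hotplate is done: stand it on the round cork mat to clear the plate. Pull the rubber bung out of the flask on the balance and leave it in the white dish before the flask goes on the heat, set the open flask on the hotplate, move the amber jar from the steel tray to the balance pan, and then stand the beaker in the tray where the jar was. Stand each vessel in the middle of its plate, pan, mat or tray, keep them all upright, and leave the reagent bottle undisturbed.

Things in the scene. Friction and masses are not known exactly. Their poses are not given: they have to be found in the camera images.
- beaker: Stainless steel beaker, open, a plain upright cylinder 64 mm in outside diameter and 92 mm tall, wall 2 mm, about 0.15 kg. Starts on the hotplate. Origin at the centre of its underside, z up.
- flask: Clear glass conical (Erlenmeyer) flask, 140 mm tall, about 0.16 kg: base 82 mm in diameter, cone narrowing to a straight neck 36 mm in outside diameter that runs from 100 mm to 140 mm above the underside (mouth 29 mm inside). Grip it by the neck. Starts on the balance with the bung in its mouth. Origin at the centre of its underside, z up.
- bung: Dark rubber bung, solid, tapered: 38 mm tall, 25 mm wide at its narrow lower end, 34 mm at its top (32 mm where gripped), 0.03 kg. Sits by its taper in the flask's mouth, not stuck, 22 mm standing above it; easing it side to side while lifting frees it. Grip the part above the mouth with the fingertips. It can stand on its narrow end. Origin at the centre of the narrow end, z to the wide end.
- jar: Amber glass jar with a white screw cap, closed: body 60 mm in diameter up to 66 mm above its underside, cap 50 mm in diameter, 95 mm tall in all, about 0.2 kg. Starts in the steel tray. Origin at the centre of its underside, z up.
- hotplate: Hotplate stirrer, white housing 245 x 160 mm with control knobs at its +x end, fixed. Its round aluminium plate is 135 mm in diameter, top face 85 mm above the table. Origin on the plate's vertical axis, at table height; the housing reaches 80 mm to -x and 165 mm to +x of it.
- balance: Top-loading balance, white housing 245 x 170 mm with display at its +x end, fixed. Its round steel pan is 130 mm in diameter, top face 60 mm above the table; the display panel is no higher than the pan. Origin on the pan's vertical axis, at table height; the housing reaches 80 mm to -x and 165 mm to +x of it.
- mat: Round cork mat 120 mm in diameter and 10 mm thick, empty at the start, fixed. Origin at the centre of its underside, at table height (top face 10 mm above).
- tray: Square shallow steel tray, 125 mm a side outside, rim 14 mm high, floor 2 mm thick, fixed. Holds the jar at the start. Origin at the centre of its underside, at table height.
- dish: Round white porcelain dish, 100 mm in diameter at the rim, 15 mm high, floor 3 mm thick, fixed, empty at the start. Origin at the centre of its underside, at table height.
- bottle: White plastic reagent bottle with black cap, 72 mm in diameter, 165 mm tall, 0.45 kg: a bystander standing among the places (a twin of it and other glassware stand farther out). Origin at the centre of its underside.

How it is judged:
By the outcome, as a careful person would: the job done as asked, in the order asked, and still so for the second after the job is handed in, with the robot touching nothing.
It also fails if it takes over 122 s, if anything falls off the work surface, if the arm or the gripper's body presses on something with over 40 N, if the wrist force passes 120 N, or if a joint passes its speed limit or range.

ROBOT

A 7-joint arm with a two-finger parallel gripper is mounted at the origin on the work surface. World frame = base frame: x ahead of the robot, y to its left, z up, the work surface at z = 0. Lengths are in m, angles in degrees, forces in N, time in s.
With the tool pointing down it reaches from about 0.425 to 0.875 m from the base axis. Payload 4.7 kg.
Tool frame: the origin (TCP) lies between the finger pads; the fingertips stand env.finger_overhang ahead of it and the grasp point (between the pads) lies 5 mm behind it (env.finger_overhang is the distance from the TCP to the fingertips, in m); z points along the fingers, y is the line along which they close (so a half turn about z gives the same grasp; the last joint's range is limited). The gripper opens to 87 mm and grips with 3 to 60 N. Pads are 19 mm wide; open, the fingers measure 117 mm over their backs; the gripper's body (75 mm by 190 mm) begins 51 mm behind the grasp point.
Start: joints at [0.808, 18.392, -4.016, 83.108, 1.295, 78.541, -3.26], TCP at [0.65, -0, 0.237] pointing down, gripper open.
Joint ranges: [-163.93, 163.93], [-17.29, 119.83], [-79.2, 71.16], [3.27, 140.29], [-89.18, 269.18], [5.43, 117.66], [-154.24, 154.24]. Speed limits (degrees/s): [147.25, 147.25, 180, 180, 180, 180, 180].

INTERFACE

Orientations are given as [roll, pitch, yaw] about the fixed x, y, z axes, in that order (R = Rz(yaw) Ry(pitch) Rx(roll)).
In Python, from cell import telemetry, eyes, env, models gives the robot as it stands. The module is installed in compiled form; this text tells all that it offers.
- The arm moves only by the tool drive_tool, never from a script. Its arguments are lists of equal length, an entry for each row: "angular": the turn, a rotation vector about the tool's x, y, z in rad, a list of three; "delta_pos": the shift along the tool's x, y, z in cm, a list of three; "gripper": the finger opening in cm, from 0 to 8.7. A call has 1 to 20 rows; each row shifts and turns the commanded pose from where the row before left it, along the tool's axes as they then stand; what a row does not reach is not made up. A row lasts 1/10 s, in which the tool goes at most 50 mm and 8.59 degrees, less where a joint would pass 70% of its speed; a pose out of reach is approached as far as the arm can. A call with a gripper value outside its range is refused whole. The fingers move at their own pace and stop on an object; "squeeze" is the grip in N (left out, the last holds). Time passes only in rows, so rows that do not move let the fingers close. It gives the time, the measured TCP pose, the force, the opening and the grip force at its end, in the units of the state.
- telemetry.get_obs(): the state, without advancing time (a new reading comes with each control period).
- eyes.read_camera(name): name is "scene" or "side" or "wrist"; returns a dict with "pixels" (480x640x3 uint8, red, green, blue), "mtx" (3x3 intrinsics, pixels), "origin" and "orientation" of the camera in the world. Camera axes: x right, y down, z forward; pixel columns grow to the right and rows downward; lengths in m; the calibration is good to about 2 mm. A picture is of the moment at which its call begins. There is no depth.
- env.sign_off(): hands the job in; it is judged then, once.
Trained networks look in a picture, given as the dict that the camera call returned (one of the last four; its "shot" number tells which), for a name from the list of things; names that differ only in an ending like _2 or _b are one class to them, and where a whole thing is asked for, a point or a joint stands for the part that bears it (a point fixed in the world has none). Each returns a list of dicts, best first, with "p" (0 to 1); they miss things now and then, are a little off and sometimes report something else, mostly with a low value. They report only what shows in the picture. A call takes as long as a camera call.
- models.search_frame(picture, target): "centre" ([column, row] in pixels, amid what is visible of it).
- models.cut_out(picture, target): "pixels" (480x640 bool, what is visible of it) and "centre" ([column, row] in pixels, amid what is visible of it).
The state is a dict: "time_s": time; "qpos": joint angles; "joint_velocities": joint speeds; "effort": joint torques, N m; "tool_pos": TCP position; "tool_rot": TCP orientation; "force": force on the tool from outside, world axes, zero at the start; "wrist_torque": the same for the moment, N m; "grip_width": finger opening in m; "grasp_force": force on a finger pad.
Only numpy, scipy, OpenCV 4.12 (cv2) and the standard library are available. Lean on these libraries where they do the work, as an engineer would, in place of code of your own. Each camera call takes 0.05 s, during which the arm holds its last target. There are 200 camera calls.

## Working session

There is one attempt and no reset: what is moved stays moved. The work goes in short steps, Python scripts to look and compute and a tool call to move; the robot and the scene stay as the last step left them, time stands still between calls to the robot, and variables do not carry over. Pictures are saved under pics/ and viewed, at most 14 in all, crops included, and the job is handed in when it is done.

Besides the shell and the picture viewer there is one more tool, called in YAML: its name, and indented under it one key for each argument. drive_tool: Moves the arm, as the interface text tells. Its arguments: {"type":"object","properties":{"angular":{"type":"array","items":{"type":"array","items":{"type":"number"}}},"delta_pos":{"type":"array","items":{"type":"array","items":{"type":"number"}}},"gripper":{"type":"array","items":{"type":"number"}},"squeeze":{"type":"number"}},"required":["angular","delta_pos","gripper"]}

```bash
mkdir -p pics
cat > h.py <<'E'
import numpy as np, cv2
from scipy.spatial.transform import Rotation as R
from cell import telemetry, eyes, env, models
def rot(o):
    o=np.array(o,float)
    if o.shape==(3,3): return o
    return R.from_euler('xyz',o,degrees=True).as_matrix()
def ray(p,uv,z):
    M=rot(p['orientation']); d=M@np.linalg.inv(p['mtx'])@[uv[0],uv[1],1]; o=np.array(p['origin'])
    return o+d*(z-o[2])/d[2]
def save(p,n): cv2.imwrite('pics/'+n+'.png',p['pixels'][:,:,::-1])
E
python3 - <<'E'
from h import *
o=telemetry.get_obs(); print(o, env.finger_overhang)
for c in ['scene','side']:
    p=eyes.read_camera(c); save(p,c+'0'); print(c,p['origin'],p['orientation'],p['mtx'])
    for t,z in dict(beaker=.131,flask=.12,bung=.211,jar=.05,hotplate=.085,balance=.06,mat=.01,tray=.01,dish=.01,bottle=.08).items():
        for r in models.cut_out(p,t)[:2]:
            ys,xs=np.nonzero(r['pixels'])
            print(t,round(r['p'],2),np.round(r['centre']),(xs.min(),xs.max(),ys.min(),ys.max()),ray(p,r['centre'],z).round(3))
E
```

```text
{'time_s': 0.0, 'qpos': array([ 0.80704579, 18.43919763, -4.01483684, 83.17623657,  1.29480244,
       78.54105749, -3.26072412]), 'joint_velocities': array([-0.0986366 ,  0.04091879, -0.08881511, -0.01552273, -0.04480191,
       -0.12531512, -0.0128893 ]), 'effort': array([-2.58547143e-04, -4.91284704e+01, -4.03903294e-01, -3.12526345e+01,
       -6.40594075e-02,  4.37659642e-02,  1.61017233e-04]), 'tool_pos': array([ 6.49459908e-01, -4.71242574e-05,  2.35448144e-01]), 'tool_rot': array([-1.79888740e+02,  5.87441281e-03,  9.00013164e+01]), 'force': array([-0.41036231,  0.20858954, -0.02179388]), 'wrist_torque': array([-0.04647628,  0.03885153,  0.01870789]), 'grasp_force': 0.0, 'grip_width': 0.0867911005878009} 0.014
scene [1.17243549 0.35969006 0.72112727] [-129.05041255   -0.62802893  119.43812483] [[524.67943207   0.         323.64994355]
 [  0.         524.67943207 232.47820152]
 [  0.           0.           1.        ]]
beaker 0.71 [158. 211.] (np.int64(137), np.int64(180), np.int64(180), np.int64(238)) [ 0.635 -0.293  0.131]
flask 0.81 [291. 273.] (np.int64(271), np.int64(317)
[... 2103 characters left out ...]
383), np.int64(533), np.int64(291), np.int64(397)) [ 0.671 -0.322  0.06 ]
mat 0.96 [320. 201.] (np.int64(295), np.int64(338), np.int64(192), np.int64(219)) [0.64  0.295 0.01 ]
tray 0.95 [331. 429.] (np.int64(299), np.int64(387), np.int64(380), np.int64(459)) [ 0.38  -0.353  0.01 ]
tray 0.34 [368. 241.] (np.int64(347), np.int64(382), np.int64(206), np.int64(264)) [0.683 0.09  0.01 ]
dish 0.73 [464. 348.] (np.int64(383), np.int64(531), np.int64(291), np.int64(397)) [ 0.703 -0.297  0.01 ]
dish 0.6 [233. 220.] (np.int64(214), np.int64(251), np.int64(209), np.int64(235)) [0.399 0.315 0.01 ]
bottle 0.87 [295. 274.] (np.int64(276), np.int64(309), np.int64(236), np.int64(305)) [ 0.447 -0.019  0.08 ]
```

View pics/scene0.png

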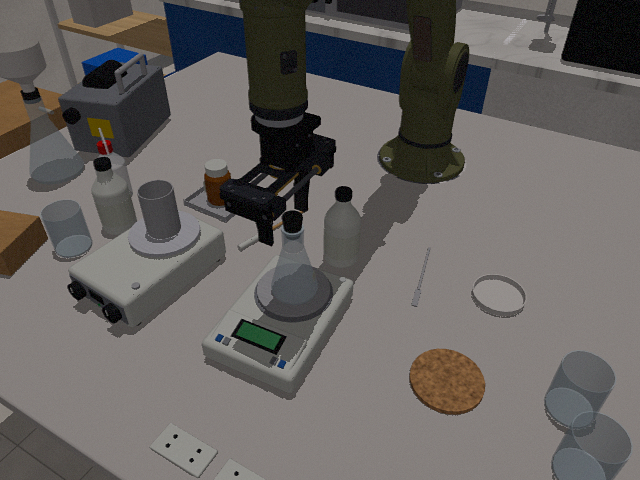

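View pics/side0.png

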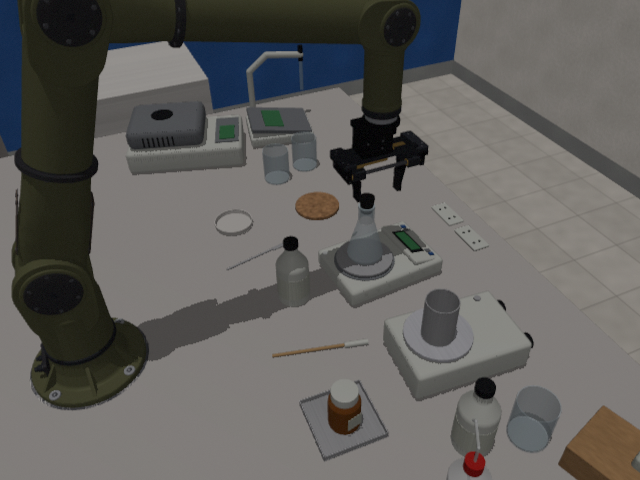

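Both pictures agree with the networks. Scene picture: beaker (158,211) on the hotplate, flask with bung (292,270), bottle (342,230), jar (217,183), mat (446,380), dish (498,295). I'll now fit the positions from both cameras.

```bash
cat >> h.py <<'E'
from scipy.optimize import least_squares
A=np.linspace(0,2*np.pi,60)
PROF=dict(beaker=[(32,0),(32,92)],flask=[(41,0),(41,8),(18,100),(18,140)],jar=[(30,0),(30,66),(25,68),(25,95)],bottle=[(36,0),(36,110),(14,145),(14,165)],mat=[(60,0),(60,10)],dish=[(40,0),(50,15)],bung=[(16.5,16),(17,38)],beakertop=[(32,92)])
def proj(p,X):
    M=rot(p['orientation']); c=(np.asarray(X)-p['origin'])@M; u=c@np.array(p['mtx']).T
    return u[:,:2]/u[:,2:]
def bbox(p,prof,x,y,z):
    P=np.vstack([np.c_[x+r/1e3*np.cos(A),y+r/1e3*np.sin(A),0*A+z+h/1e3] for r,h in prof])
    q=proj(p,P); return np.r_[q.min(0),q.max(0)]
def mbox(m):
    ys,xs=np.nonzero(m); return np.array([xs.min(),ys.min(),xs.max()+1,ys.max()+1],float)
def fit(obs,prof,z,x0):
    """obs: list of (pic, box)"""
    f=lambda v: np.concatenate([bbox(p,prof,v[0],v[1],z)-b for p,b in obs])
    s=least_squares(f,x0,loss='soft_l1'); return s.x,f(s.x)
E
python3 - <<'E'
from h import *
S=[eyes.read_camera(c) for c in ['scene','side']]
for t,z,x0 in [('beaker',.085,(.635,-.29)),('flask',.06,(.63,0)),('jar',.002,(.41,-.35)),('bottle',0,(.45,0)),('mat',0,(.64,.29)),('dish',0,(.4,.316))]:
    obs=[]
    for p in S:
        for r in models.cut_out(p,t):
            if np.linalg.norm(ray(p,r['centre'],z+.05)[:2]-x0)<.09: obs.append((p,mbox(r['pixels'])));break
    x,e=fit(obs,PROF[t],z,x0); print(t,x.round(4),e.round(1))
# discs: segment bright plate / dark pan shown by hand: ellipses
for n,uv,z in [('plate',[(164,233),(438,335)],.085),('pan',[(294,291),(363,258)],.06),('tray',[(205,204),(343,422)],.014)]:
    print(n,[ray(p,u,z).round(3) for p,u in zip(S,uv)])
print('twin',ray(S[1],(474,445),0), [ray(S[1],u,.014).round(3)for u in[(300,413),(362,386),(386,430),(318,459)]])
for i,(u,w) in enumerate([((164,233),S[0]),((294,291),S[0])]): 
    x,y=int(u[0]),int(u[1]); cv2.imwrite(f'pics/c{i}.png',cv2.resize(S[0]['pixels'][y-60:y+60,x-80:x+80,::-1],None,fx=5,fy=5))
E
```

```text
beaker [ 0.6321 -0.292 ] [-0.8 -0.2 -0.5  0.6 -0.8 -0.6 -0.6  0.3]
flask [ 0.6252 -0.001 ] [ 0.3 -5.2 -0.8  2.1 -0.1 -6.2 -0.4  0.6]
jar [ 0.411  -0.3425] [-0.3  0.5  0.3  0.5  0.4 -0.1 -0.6  0.6]
bottle [ 0.4474 -0.0014] [ 0.7  0.8 -1.5  0.  -0.8 -0.6  0.1  0.7]
mat [0.6303 0.2895] [ 0.3 -0.3 -0.1 -0.3  0.3 -0.5  0.3 -0.4]
dish [0.4006 0.312 ] [-0.1  0.2 -0.3 -2.1 -0.5 -1.4  0.8 -3. ]
plate [array([ 0.641, -0.283,  0.085]), array([ 0.632, -0.296,  0.085])]
pan [array([0.627, 0.001, 0.06 ]), array([ 0.615, -0.013,  0.06 ])]
tray [array([ 0.456, -0.347,  0.014]), array([ 0.405, -0.351,  0.014])]
twin [ 0.59994921 -0.47985748  0.        ] [array([ 0.341, -0.301,  0.014]), array([ 0.471, -0.295,  0.014]), array([ 0.468, -0.397,  0.014]), array([ 0.335, -0.398,  0.014])]
```

drive_tool:
  angular:
    - [0, 0, 0]
    - [0, 0, 0]
    - [0, 0, 0]
    - [0, 0, 0]
    - [0, 0, 0]
    - [0, 0, 0]
    - [0, 0, 0]
    - [0, 0, 0]
    - [0, 0, 0]
    - [0, 0, 0]
    - [0, 0, 0]
    - [0, 0, 0]
    - [0, 0, 0]
  delta_pos:
    - [0, 0, -3]
    - [0, 0, -4]
    - [0, 0, -3]
    - [-3, 0, 0]
    - [-4, 0, 0]
    - [-4, 0, 0]
    - [-4, 0, 0]
    - [-4, -1, 0]
    - [-4, -0.8, 0]
    - [-3.5, 0, 0]
    - [-2.7, 0, 0]
    - [0, 0, 0]
    - [0, 0, 0]
  gripper: [8.7, 8.7, 8.7, 8.7, 8.7, 8.7, 8.7, 8.7, 8.7, 8.7, 8.7, 8.7, 8.7]
  squeeze: 20

```text
time_s: 3.1
tool_pos: [0.6319, -0.2924, 0.3362]
tool_rot: [-180.0, -0.0, 89.9]
force: [0.3, 0.2, 0.3]
grip_width: 0.0872
grasp_force: 0.0
```

Run:
```python
from h import *
p=eyes.read_camera('wrist'); save(p,'w1'); print(p['origin'],p['orientation'])
for r in models.cut_out(p,'beaker')[:2]:
    b=mbox(r['pixels']); print(r['p'],r['centre'],b); print(fit([(p,b)],PROF['beaker'],.085,(.632,-.292)))
print([ (r['p'],r['centre'],mbox(r['pixels'])) for r in models.cut_out(p,'hotplate')[:2]])
```

```text
[ 0.63249238 -0.22658696  0.4840436 ] [ 1.66233875e+02  8.36504833e-02 -1.06899412e-02]
0.88 [324.2, 226.7] [284. 184. 360. 267.]
(array([ 0.63288305, -0.29077769]), array([-0.355986  , -0.74152861,  0.35606656,  0.62240868]))
[(0.85, [383.7, 192.6], array([253., 128., 491., 284.]))]
```

View pics/w1.png

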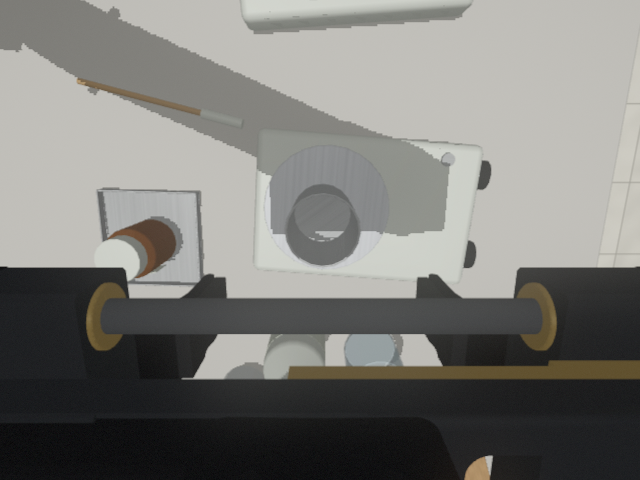

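The picture shows the beaker at (323,226), the plate disc spanning x 263–389 and y 144–266, and the tray around (151,236) holding the jar. The beaker fit agrees with the earlier one. Descending; grasp height will be about 65 mm up the beaker.

Run:
```python
from h import *
p=eyes.read_camera('wrist')
x,e=fit([(p,np.array([263,144,389,266.]))],[(67.5,85)],0,(.632,-.292));print('plate',x,e)
x,e=fit([(p,np.array([97,187.5,203,285]))],[(62.5*1.4142,14)],0,(.41,-.34))
q=[ray(p,u,.014)[:2] for u in[(97,188),(201,190),(202.5,285)]];print('tray',q,(q[0]+q[2])/2)
for t in ['tray','jar']:
  for r in models.cut_out(p,t)[:2]: print(t,r['p'],r['centre'],mbox(r['pixels']))
```

```text
plate [ 0.63830498 -0.28264232] [-0.10826293 -1.23292303  0.10831106  2.35482294]
tray [array([ 0.35410342, -0.26896801]), array([ 0.48336705, -0.27095738]), array([ 0.47631778, -0.39618264])] [ 0.4152106  -0.33257532]
jar 0.75 [138.6, 247.8] [ 93. 220. 175. 281.]
```

drive_tool:
  angular:
    - [0, 0, 0]
    - [0, 0, 0]
    - [0, 0, 0]
    - [0, 0, 0]
    - [0, 0, 0]
    - [0, 0, 0]
    - [0, 0, 0]
    - [0, 0, 0]
    - [0, 0, 0]
    - [0, 0, 0]
    - [0, 0, 0]
    - [0, 0, 0]
    - [0, 0, 0]
    - [0, 0, 0]
  delta_pos:
    - [0, 0.1, 3]
    - [0.1, 0, 4]
    - [0, 0, 4]
    - [0, 0, 4]
    - [0, 0, 3]
    - [0, 0, 1.1]
    - [0, 0, 0]
    - [0, 0, 0]
    - [0, 0, 0]
    - [0, 0, 0]
    - [0, 0, 0]
    - [0, 0, 0]
    - [0, 0, 0]
    - [0, 0, 0]
  gripper: [8.7, 8.7, 8.7, 8.7, 8.7, 8.7, 8.7, 5.5, 5.5, 5.5, 5.5, 5.5, 5.5, 5.5]
  squeeze: 20

```text
time_s: 4.8
tool_pos: [0.6335, -0.2913, 0.1469]
tool_rot: [179.9, 0.0, 90.0]
force: [-0.7, 1.4, 5.6]
grip_width: 0.0625
grasp_force: 19.9
```

drive_tool:
  angular:
    - [0, 0, 0]
    - [0, 0, 0]
    - [0, 0, 0]
    - [0, 0, 0]
    - [0, 0, 0]
    - [0, 0, 0]
    - [0, 0, 0]
    - [0, 0, 0]
    - [0, 0, 0]
    - [0, 0, 0]
    - [0, 0, 0]
    - [0, 0, 0]
    - [0, 0, 0]
    - [0, 0, 0]
    - [0, 0, 0]
    - [0, 0, 0]
    - [0, 0, 0]
    - [0, 0, 0]
    - [0, 0, 0]
    - [0, 0, 0]
  delta_pos:
    - [0, 0, -2]
    - [0, 0, -4]
    - [0, 0, -4.5]
    - [0, 0, -4.5]
    - [0, 0, -4.5]
    - [1, 0, -2]
    - [2.5, 0, 0]
    - [4, 0, 0]
    - [4.5, 0, 0]
    - [4.5, 0, 0]
    - [4.5, 0, 0]
    - [4.5, 0, 0]
    - [4.5, 0, 0]
    - [4.5, 0, 0]
    - [4.5, 0, 0]
    - [4.5, -0.1, 0]
    - [4.5, -0.1, 0]
    - [4.5, -0.1, 0]
    - [3.5, 0, 0]
    - [2.1, 0, 0]
  gripper: [5.5, 5.5, 5.5, 5.5, 5.5, 5.5, 5.5, 5.5, 5.5, 5.5, 5.5, 5.5, 5.5, 5.5, 5.5, 5.5, 5.5, 5.5, 5.5, 5.5]

```text
time_s: 6.8
tool_pos: [0.6286, 0.2941, 0.3591]
tool_rot: [-179.9, -0.1, 90.3]
force: [-0.8, 0.2, -1.3]
grip_width: 0.0624
grasp_force: 19.9
```

drive_tool:
  angular:
    - [0, 0, 0]
    - [0, 0, 0]
    - [0, 0, 0]
    - [0, 0, 0]
    - [0, 0, 0]
    - [0, 0, 0]
    - [0, 0, 0]
    - [0, 0, 0]
    - [0, 0, 0]
  delta_pos:
    - [0, 0, 2]
    - [0, 0, 4]
    - [0, 0, 4.5]
    - [0, 0, 4.5]
    - [0, 0, 4.5]
    - [0, 0, 4]
    - [0, 0, 2.5]
    - [0, 0, 1.5]
    - [0, 0, 0]
  gripper: [5.5, 5.5, 5.5, 5.5, 5.5, 5.5, 5.5, 5.5, 5.5]

```text
time_s: 7.7
tool_pos: [0.6289, 0.2882, 0.0828]
tool_rot: [-179.8, 0.2, 89.9]
force: [-0.9, -0.1, -1.0]
grip_width: 0.0625
grasp_force: 19.9
```

drive_tool:
  angular:
    - [0, 0, 0]
    - [0, 0, 0]
    - [0, 0, 0]
    - [0, 0, 0]
  delta_pos:
    - [0, 0.1, 0.5]
    - [0, 0, 0.3]
    - [0, 0, 0.2]
    - [0, 0, 0]
  gripper: [5.5, 5.5, 5.5, 5.5]

```text
time_s: 8.1
tool_pos: [0.6313, 0.2901, 0.0762]
tool_rot: [179.9, -0.0, 90.0]
force: [-0.2, -0.2, -1.4]
grip_width: 0.0622
grasp_force: 19.9
```

drive_tool:
  angular:
    - [0, 0, 0]
    - [0, 0, 0]
    - [0, 0, 0]
    - [0, 0, 0]
  delta_pos:
    - [0, 0, 0.2]
    - [0, 0, 0.2]
    - [0, 0, 0]
    - [0, 0, 0]
  gripper: [5.5, 5.5, 5.5, 5.5]

```text
time_s: 8.5
tool_pos: [0.6312, 0.2902, 0.072]
tool_rot: [180.0, -0.0, 90.0]
force: [0.2, 0.8, 0.7]
grip_width: 0.0627
grasp_force: 19.9
```

Contact. I'll release, lift and move to a spot beside the flask for a close look.

drive_tool:
  angular:
    - [0, 0, 0]
    - [0, 0, 0]
    - [0, 0, 0]
    - [0, 0, 0]
    - [0, 0, 0]
    - [0, 0, 0]
    - [0, 0, 0]
    - [0, 0, 0]
    - [0, 0, 0]
    - [0, 0, 0]
    - [0, 0, 0]
    - [0, 0, 0]
    - [0, 0, 0]
    - [0, 0, 0]
    - [0, 0, 0]
    - [0, 0, 0]
    - [0, 0, 0]
    - [0, 0, 0]
    - [0, 0, 0]
    - [0, 0, 0]
  delta_pos:
    - [0, 0, 0.05]
    - [0, 0, 0]
    - [0, 0, 0]
    - [0, 0, 0]
    - [0, 0, 0]
    - [0, 0, -2]
    - [0, 0, -4]
    - [0, 0, -4.5]
    - [0, 0, -4.5]
    - [0, 0, -4.5]
    - [0, 0, -4.5]
    - [-2, 0, -3]
    - [-4, 0, -1]
    - [-4.5, 0, 0]
    - [-4.5, 0, 0]
    - [-4.5, 0, 0]
    - [-4, 0, 0]
    - [-3.5, -0.5, 0]
    - [-2, 0, 0]
    - [0, 0, 0]
  gripper: [8.7, 8.7, 8.7, 8.7, 8.7, 8.7, 8.7, 8.7, 8.7, 8.7, 8.7, 8.7, 8.7, 8.7, 8.7, 8.7, 8.7, 8.7, 8.7, 8.7]

```text
time_s: 10.5
tool_pos: [0.6259, -0.005, 0.3513]
tool_rot: [180.0, 0.1, 89.6]
force: [-0.0, -0.4, 0.3]
grip_width: 0.0871
grasp_force: 0.0
```

Run:
```python
from h import *
p=eyes.read_camera('wrist'); save(p,'w2')
for t,z,x0 in [('bung',.184,(.625,0)),('flask',.06,(.625,0)),('beaker',.01,(.63,.29))]:
  for r in models.cut_out(p,t)[:1]:
    b=mbox(r['pixels']); print(t,r['p'],r['centre'],b,fit([(p,b)],PROF[t],z,x0))
for c in ['scene','side']:
  p=eyes.read_camera(c)
  for t,z,x0 in [('bung',.184,(.625,0)),('beaker',.01,(.63,.29))]:
    for r in models.cut_out(p,t)[:1]:
      b=mbox(r['pixels']); print(c,t,r['p'],b,fit([(p,b)],PROF[t],z,x0))
```

```text
bung 0.87 [319.2, 230.6] [299. 211. 342. 254.] (array([ 6.25860147e-01, -5.31519087e-04]), array([-1.01617884, -2.29437263,  1.01684875,  2.4497009 ]))
flask 0.8 [322.3, 197.6] [284. 169. 357. 231.] (array([0.62566691, 0.01481753]), array([  0.61961341, -13.58206595,  -0.62043249,   1.07296703]))
scene bung 0.81 [281. 210. 303. 233.] (array([ 0.62303503, -0.00110593]), array([ 0.154383  , -0.49480663, -0.15454794,  0.46319262]))
scene beaker 0.67 [427. 326. 479. 396.] (array([0.63042974, 0.29056897]), array([ 0.09434125, -0.40780114, -0.08627633,  0.36577889]))
side bung 0.46 [359. 192. 375. 209.] (array([ 0.62556437, -0.00101029]), array([-3.51437913e-04, -2.72027171e-01,  1.16611265e-04,  2.57953243e-01]))
side beaker 0.65 [304. 168. 329. 210.] (array([0.63018142, 0.29057218]), array([ 0.12371424,  0.00109986, -0.12844218,  0.00595168]))
```

View pics/w2.png

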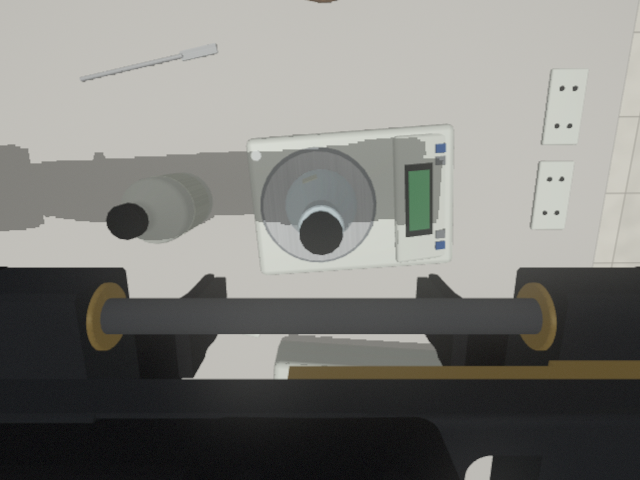

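The bung is at (320,232) and the pan disc spans x 261–376, y 148–262. The beaker stands centred on the mat. Descending to the bung.

drive_tool:
  angular:
    - [0, 0, 0]
    - [0, 0, 0]
    - [0, 0, 0]
    - [0, 0, 0]
    - [0, 0, 0]
    - [0, 0, 0]
    - [0, 0, 0]
  delta_pos:
    - [0.3, 0, 3]
    - [0, 0, 4]
    - [0, 0, 4]
    - [0, 0, 1.4]
    - [0, 0, 0]
    - [0, 0, 0]
    - [0, 0, 0]
  gripper: [8.7, 8.7, 8.0, 7.0, 6.0, 5.0, 4.5]

```text
time_s: 11.7
tool_pos: [0.6275, 0.0031, 0.2299]
tool_rot: [179.7, -0.0, 90.0]
force: [-0.1, 0.3, 0.2]
grip_width: 0.0558
grasp_force: 0.0
```

Run:
```python
from h import *
p=eyes.read_camera('wrist')
x,e=fit([(p,np.array([261,148,376,262.]))],[(65,0)],.06,(.63,0)); print(telemetry.get_obs()['tool_pos'])
M=p
```

```text
[0.62739597 0.00305964 0.22972532]
```

drive_tool:
  angular:
    - [0, 0, 0]
    - [0, 0, 0]
    - [0, 0, 0]
    - [0, 0, 0]
    - [0, 0, 0]
    - [0, 0, 0]
    - [0, 0, 0]
    - [0, 0, 0]
  delta_pos:
    - [-0.4, -0.2, 0]
    - [0, 0, 0.6]
    - [0, 0, 0.6]
    - [0, 0, 0]
    - [0, 0, 0]
    - [0, 0, 0]
    - [0, 0, 0]
    - [0, 0, 0]
  gripper: [5, 5, 5, 5, 2.5, 2.5, 2.5, 2.5]
  squeeze: 15

```text
time_s: 12.55
tool_pos: [0.6242, -0.001, 0.2153]
tool_rot: [180.0, 0.0, 90.0]
force: [0.4, -0.3, 0.1]
grip_width: 0.0313
grasp_force: 15.0
```

drive_tool:
  angular:
    - [0.04, 0, 0]
    - [-0.08, 0, 0]
    - [0.08, 0, 0]
    - [-0.08, 0, 0]
    - [0.08, 0, 0]
    - [-0.08, 0, 0]
    - [0.08, 0, 0]
    - [-0.04, 0, 0]
  delta_pos:
    - [0, 0, -0.1]
    - [0, 0, -0.1]
    - [0, 0, -0.1]
    - [0, 0, -0.1]
    - [0, 0, -0.1]
    - [0, 0, -0.1]
    - [0, 0, -0.1]
    - [0, 0, -0.1]
  gripper: [2.5, 2.5, 2.5, 2.5, 2.5, 2.5, 2.5, 2.5]

```text
time_s: 13.35
tool_pos: [0.6245, -0.001, 0.2202]
tool_rot: [-179.7, -0.0, 90.0]
force: [0.5, -0.5, 0.2]
grip_width: 0.0316
grasp_force: 15.0
```

Run:
```python
from h import *
o=telemetry.get_obs();print(o['force'],o['wrist_torque'],o['grip_width'])
im=[]
for c,z0,(w,h) in [('scene',.19,(70,90)),('side',.19,(70,90))]:
    p=eyes.read_camera(c); u,v=proj(p,[[.625,0,.15]])[0].astype(int)
    im.append(cv2.resize(p['pixels'][v-55:v+65,u-60:u+60,::-1],(400,400)))
cv2.imwrite('pics/b1.png',np.hstack(im))
```

```text
[ 0.51165349 -0.5493371   0.15494661] [ 0.02398416 -0.04429943 -0.06181658] 0.0316496546922937
```

View pics/b1.png

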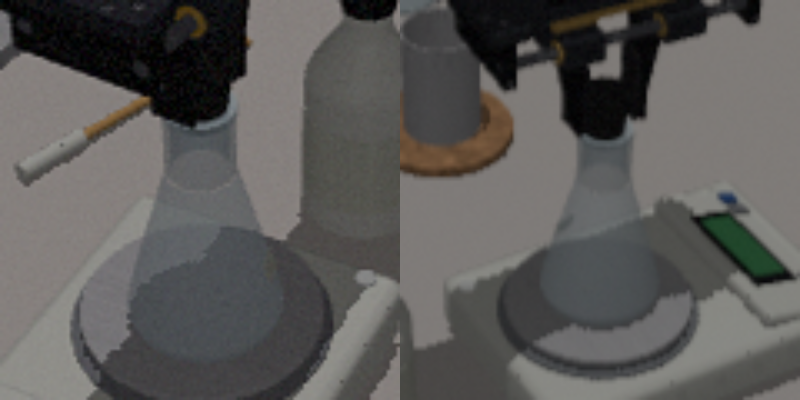

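The flask is still standing on the pan, the bung is in the fingers and the force is near zero, so it is free. Lifting slowly to clear the mouth.

drive_tool:
  angular:
    - [0, 0.03, 0]
    - [0, -0.06, 0]
    - [0, 0.06, 0]
    - [0, -0.03, 0]
    - [0, 0, 0]
    - [0, 0, 0]
    - [0, 0, 0]
    - [0, 0, 0]
    - [0, 0, 0]
    - [0, 0, 0]
  delta_pos:
    - [0, 0, -0.15]
    - [0, 0, -0.15]
    - [0, 0, -0.15]
    - [0, 0, -0.2]
    - [0, 0, -0.3]
    - [0, 0, -0.5]
    - [0, 0, -1]
    - [0, 0, -2]
    - [0, 0, -4]
    - [0, 0, -2]
  gripper: [2.5, 2.5, 2.5, 2.5, 2.5, 2.5, 2.5, 2.5, 2.5, 2.5]

```text
time_s: 14.45
tool_pos: [0.6249, -0.0011, 0.332]
tool_rot: [179.7, -0.0, 90.0]
force: [0.6, -0.4, -0.2]
grip_width: 0.0319
grasp_force: 15.0
```

Run:
```python
from h import *
o=telemetry.get_obs();print(o['tool_pos'],o['force'])
im=[]
for c in ['scene','side']:
    p=eyes.read_camera(c); u,v=proj(p,[[.625,0,.18]])[0].astype(int)
    im.append(cv2.resize(p['pixels'][v-75:v+75,u-75:u+75,::-1],(400,400)))
    for r in models.cut_out(p,'flask')[:1]:
      b=mbox(r['pixels']); print(r['p'],b,fit([(p,b)],PROF['flask'],.06,(.625,0)))
cv2.imwrite('pics/b2.png',np.hstack(im))
```

```text
[ 0.62487722 -0.00107678  0.33195161] [ 0.63338863 -0.39551783 -0.15019783]
0.74 [271. 220. 318. 305.] (array([ 0.62140895, -0.00177205]), array([ 0.1302643 , -0.61273712, -0.12976715,  0.52598399]))
0.7 [362. 144. 377. 167.] (array([0.81508708, 0.35369182]), array([ -8.85211057, -31.0640301 ,   5.14572883,   1.4217542 ]))
```

View pics/b2.png

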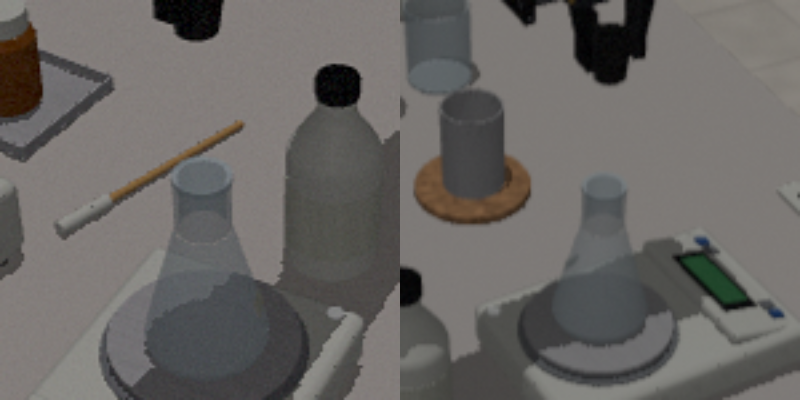

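The bung is clear, the flask is upright on the pan and the bottle hasn't moved. On to the dish.

drive_tool:
  angular:
    - [0, 0, 0]
    - [0, 0, 0]
    - [0, 0, 0]
    - [0, 0, 0]
    - [0, 0, 0]
    - [0, 0, 0]
    - [0, 0, 0]
    - [0, 0, 0]
    - [0, 0, 0]
    - [0, 0, 0]
    - [0, 0, 0]
    - [0, 0, 0]
    - [0, 0, 0]
    - [0, 0, 0]
    - [0, 0, 0]
    - [0, 0, 0]
  delta_pos:
    - [1.5, -1, 0]
    - [3, -2, 0]
    - [3.5, -2.5, 0]
    - [3.5, -2.5, 0]
    - [3.5, -2.5, 0]
    - [3.5, -2.5, 0]
    - [3.5, -2.5, 0]
    - [3.5, -2.5, 0]
    - [3, -2.5, 2]
    - [2.8, -1.9, 3.5]
    - [0, 0, 4]
    - [0, 0, 4]
    - [0, 0, 4]
    - [0, 0, 4]
    - [0, 0, 3]
    - [0, 0, 0]
  gripper: [2.5, 2.5, 2.5, 2.5, 2.5, 2.5, 2.5, 2.5, 2.5, 2.5, 2.5, 2.5, 2.5, 2.5, 2.5, 2.5]

```text
time_s: 16.25
tool_pos: [0.395, 0.3094, 0.0774]
tool_rot: [-179.5, 0.4, 90.1]
force: [-0.3, -0.3, 0.5]
grip_width: 0.0312
grasp_force: 15.0
```

drive_tool:
  angular:
    - [0, 0, 0]
    - [0, 0, 0]
  delta_pos:
    - [0, 0, 1]
    - [0, 0, 0]
  gripper: [2.5, 2.5]

```text
time_s: 16.45
tool_pos: [0.3998, 0.3122, 0.0728]
tool_rot: [180.0, -0.0, 90.0]
force: [-0.4, -0.2, -0.5]
grip_width: 0.0313
grasp_force: 15.0
```

drive_tool:
  angular:
    - [0, 0, 0]
    - [0, 0, 0]
    - [0, 0, 0]
    - [0, 0, 0]
    - [0, 0, 0]
  delta_pos:
    - [0, 0, 1.5]
    - [0, 0, 1.3]
    - [0, 0, 0.5]
    - [0, 0, 0.3]
    - [0, 0, 0]
  gripper: [2.5, 2.5, 2.5, 2.5, 2.5]

```text
time_s: 16.95
tool_pos: [0.4001, 0.3119, 0.0366]
tool_rot: [-180.0, 0.0, 90.0]
force: [1.3, -0.2, -0.7]
grip_width: 0.032
grasp_force: 15.0
```

drive_tool:
  angular:
    - [0, 0, 0]
    - [0, 0, 0]
    - [0, 0, 0]
  delta_pos:
    - [0, 0, 0.15]
    - [0, 0, 0.1]
    - [0, 0, 0]
  gripper: [2.5, 2.5, 2.5]

```text
time_s: 17.25
tool_pos: [0.4002, 0.3119, 0.0342]
tool_rot: [180.0, -0.0, 90.0]
force: [-0.4, -0.0, -1.2]
grip_width: 0.0316
grasp_force: 15.0
```

drive_tool:
  angular:
    - [0, 0, 0]
    - [0, 0, 0]
    - [0, 0, 0]
  delta_pos:
    - [0, 0, 0.1]
    - [0, 0, 0.1]
    - [0, 0, 0]
  gripper: [2.5, 2.5, 2.5]

```text
time_s: 17.55
tool_pos: [0.4004, 0.3121, 0.0329]
tool_rot: [180.0, -0.0, 90.0]
force: [-1.3, -1.5, 6.1]
grip_width: 0.0316
grasp_force: 15.0
```

Contact. Release, rise and go back over the flask for a look.

drive_tool:
  angular:
    - [0, 0, 0]
    - [0, 0, 0]
    - [0, 0, 0]
    - [0, 0, 0]
    - [0, 0, 0]
    - [0, 0, 0]
    - [0, 0, 0]
    - [0, 0, 0]
    - [0, 0, 0]
    - [0, 0, 0]
    - [0, 0, 0]
    - [0, 0, 0]
    - [0, 0, 0]
    - [0, 0, 0]
    - [0, 0, 0]
    - [0, 0, 0]
    - [0, 0, 0]
    - [0, 0, 0]
    - [0, 0, 0]
  delta_pos:
    - [0, 0, -0.05]
    - [0, 0, 0]
    - [0, 0, 0]
    - [0, 0, -1]
    - [0, 0, -3]
    - [0, 0, -4]
    - [0, 0, -4.5]
    - [0, 0, -4.5]
    - [0, 0, -4.5]
    - [-1, 0.5, -4]
    - [-3, 2, -4]
    - [-3.5, 2.5, 0]
    - [-3.5, 2.5, 0]
    - [-3.5, 2.5, 0]
    - [-3.5, 2.5, 0]
    - [-3.5, 2.5, 0]
    - [-3.5, 2.5, 0]
    - [-3.2, 2.5, 0]
    - [-3, 2.5, 0]
  gripper: [5, 5, 5, 5, 6, 7, 7, 7, 7, 7, 7, 7, 7, 7, 7, 7, 7, 7, 7]

```text
time_s: 19.45
tool_pos: [0.6243, 0.0003, 0.3255]
tool_rot: [180.0, 0.0, 90.0]
force: [-0.5, 1.3, -0.3]
grip_width: 0.0698
grasp_force: 0.0
```

drive_tool:
  angular:
    - [0, 0, 0]
    - [0, 0, 0]
  delta_pos:
    - [0, 2.4, 0]
    - [0, 0, 0]
  gripper: [7, 7]

```text
time_s: 19.65
tool_pos: [0.6492, 0.0006, 0.3237]
tool_rot: [-180.0, -0.0, 89.9]
force: [-0.2, 0.3, 0.0]
grip_width: 0.0702
grasp_force: 0.0
```

Run:
```python
from h import *
print(telemetry.get_obs()['tool_pos'])
for c in ['scene','side','wrist']:
    p=eyes.read_camera(c)
    for t,z,x0 in [('flask',.06,(.625,0)),('bung',.003,(.4,.312))]:
     for r in models.cut_out(p,t)[:2]:
      b=mbox(r['pixels']); 
      if t=='bung' and c=='wrist': continue
      P=PROF[t] if t=='flask' else [(12.5,0),(17,38)]
      if np.linalg.norm(ray(p,r['centre'],z+.03)[:2]-x0)<.12: print(c,t,r['p'],b,fit([(p,b)],P,z,x0))
    if c=='wrist':
      save(p,'w3')
```

```text
[6.49206891e-01 5.87666692e-04 3.23684246e-01]
scene flask 0.93 [271. 220. 319. 306.] (array([ 6.22149568e-01, -2.85427590e-04]), array([ 0.60176418, -0.0901821 , -0.60708865,  0.12608206]))
scene bung 0.75 [492. 277. 512. 301.] (array([0.39973252, 0.31315133]), array([-0.41680656, -0.82741753,  0.40332507,  0.72874099]))
side flask 0.58 [348. 200. 382. 264.] (array([0.62702108, 0.00138894]), array([-0.85868175, -0.99375157,  0.83824907,  0.72910847]))
side bung 0.59 [226. 208. 239. 225.] (array([0.4003983 , 0.31154488]), array([-0.07503244, -0.69412615,  0.07460217,  0.65151689]))
wrist flask 0.61 [263. 178. 339. 269.] (array([ 6.25461214e-01, -1.19606750e-04]), array([ 0.41319608, -0.02768892, -0.4137807 ,  0.00725878]))
```

View pics/w3.png

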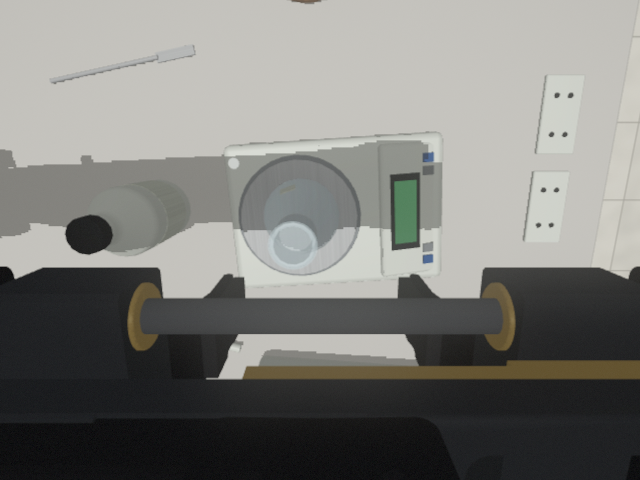

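The wrist view shows the open flask mouth at (293,245) and the pan disc spanning x 239–359, y 155–275. The bung stands in the dish. Next is the flask neck.

Run:
```python
from h import *
p=eyes.read_camera('wrist')
print(fit([(p,np.array([239,155,359.5,275.5]))],[(65,0)],.06,(.63,0)))
```

```text
(array([ 0.62339099, -0.00157179]), array([ 1.74931634,  1.20570899, -1.7615504 , -3.58588591]))
```

drive_tool:
  angular:
    - [0, 0, 0]
    - [0, 0, 0]
    - [0, 0, 0]
    - [0, 0, 0]
    - [0, 0, 0]
    - [0, 0, 0]
    - [0, 0, 0]
  delta_pos:
    - [-0.1, -2.4, 0]
    - [0, 0, 3]
    - [0, 0, 4]
    - [0, 0, 3]
    - [0, 0, 0]
    - [0, 0, 0]
    - [0, 0, 0]
  gripper: [7, 7, 7, 7, 7, 7, 7]

```text
time_s: 20.85
tool_pos: [0.6249, 0.0012, 0.2273]
tool_rot: [179.8, -0.0, 90.0]
force: [0.5, 0.3, 0.4]
grip_width: 0.0702
grasp_force: 0.0
```

drive_tool:
  angular:
    - [0, 0, 0]
    - [0, 0, 0]
    - [0, 0, 0]
    - [0, 0, 0]
    - [0, 0, 0]
    - [0, 0, 0]
    - [0, 0, 0]
    - [0, 0, 0]
  delta_pos:
    - [-0.1, 0, 2.5]
    - [0, 0, 2.3]
    - [0, 0, 0]
    - [0, 0, 0]
    - [0, 0, 0]
    - [0, 0, 0]
    - [0, 0, 0]
    - [0, 0, 0]
  gripper: [7, 7, 5, 3, 3, 3, 3, 3]
  squeeze: 20

```text
time_s: 21.65
tool_pos: [0.6246, 0.0, 0.1779]
tool_rot: [179.8, 0.0, 90.0]
force: [0.8, -0.5, 1.0]
grip_width: 0.036
grasp_force: 22.1
```

drive_tool:
  angular:
    - [0, 0, 0]
    - [0, 0, 0]
    - [0, 0, 0]
    - [0, 0, 0]
    - [0, 0, 0]
    - [0, 0, 0]
  delta_pos:
    - [0, 0, -1]
    - [0, 0, -2]
    - [0, 0, -3]
    - [0, 0, -3]
    - [0, 0, -1]
    - [0, 0, 0]
  gripper: [3, 3, 3, 3, 3, 3]

```text
time_s: 22.25
tool_pos: [0.6243, 0.0001, 0.2784]
tool_rot: [179.8, -0.0, 90.0]
force: [-1.3, -0.8, -1.2]
grip_width: 0.0361
grasp_force: 22.2
```

Run:
```python
from h import *
im=[]
for c in ['scene','side']:
    p=eyes.read_camera(c); u,v=proj(p,[[.635,-.29,.085]])[0].astype(int); k=u-50,v-50
    print(c,k); a=p['pixels'][v-50:v+50,u-50:u+50,::-1]
    im.append(cv2.resize(a,(400,400),interpolation=cv2.INTER_CUBIC))
    for x,y in [(.632,-.292),(.638,-.284)]:
      b=bbox(p,[(67.5,85)],x,y,0); print('pred',(x,y),((b-np.r_[k,k])*4).round())
cv2.imwrite('pics/pl.png',np.hstack(im))
```

```text
scene (np.int64(113), np.int64(180))
pred (0.632, -0.292) [ 57. 113. 345. 288.]
pred (0.638, -0.284) [ 60. 124. 350. 301.]
side (np.int64(387), np.int64(282))
pred (0.632, -0.292) [ 59. 103. 343. 318.]
pred (0.638, -0.284) [ 61.  88. 344. 301.]
```

View pics/pl.png

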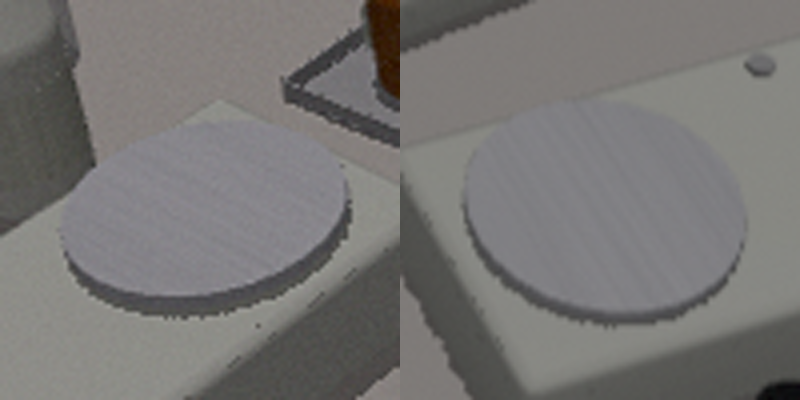

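The plate's top face spans x 62–350, y 120–297 in the left crop and x 64–346, y 100–315 in the right, putting its centre near (0.635, -0.289). Carrying the flask there.

drive_tool:
  angular:
    - [0, 0, 0]
    - [0, 0, 0]
    - [0, 0, 0]
    - [0, 0, 0]
    - [0, 0, 0]
    - [0, 0, 0]
    - [0, 0, 0]
    - [0, 0, 0]
    - [0, 0, 0]
    - [0, 0, 0]
    - [0, 0, 0]
    - [0, 0, 0]
    - [0, 0, 0]
    - [0, 0, 0]
  delta_pos:
    - [-1, 0, 0]
    - [-2, 0.1, 0]
    - [-3, 0.2, 0]
    - [-4, 0.2, 0]
    - [-4, 0.2, 0]
    - [-4, 0.2, 0]
    - [-4, 0.1, 0]
    - [-3.5, 0.1, 0]
    - [-2, 0, 0]
    - [-1.4, 0, 0]
    - [0, 0, 2]
    - [0, 0, 2.5]
    - [0, 0, 1.5]
    - [0, 0, 0]
  gripper: [3, 3, 3, 3, 3, 3, 3, 3, 3, 3, 3, 3, 3, 3]

```text
time_s: 23.75
tool_pos: [0.6335, -0.2868, 0.2133]
tool_rot: [-179.7, -0.2, 90.1]
force: [0.2, 0.0, -2.0]
grip_width: 0.0362
grasp_force: 22.2
```

drive_tool:
  angular:
    - [0, 0, 0]
    - [0, 0, 0]
  delta_pos:
    - [0, 0, 0.5]
    - [0, 0, 0]
  gripper: [3, 3]

```text
time_s: 23.95
tool_pos: [0.6351, -0.2887, 0.2124]
tool_rot: [179.9, 0.0, 90.0]
force: [-0.5, 0.4, -1.6]
grip_width: 0.0358
grasp_force: 22.2
```

drive_tool:
  angular:
    - [0, 0, 0]
    - [0, 0, 0]
    - [0, 0, 0]
    - [0, 0, 0]
    - [0, 0, 0]
  delta_pos:
    - [0, 0, 0.4]
    - [0, 0, 0.2]
    - [0, 0, 0.15]
    - [0, 0, 0]
    - [0, 0, 0]
  gripper: [3, 3, 3, 3, 3]

```text
time_s: 24.45
tool_pos: [0.6346, -0.289, 0.2043]
tool_rot: [180.0, 0.0, 90.0]
force: [0.2, -0.4, -1.8]
grip_width: 0.036
grasp_force: 22.2
```

drive_tool:
  angular:
    - [0, 0, 0]
    - [0, 0, 0]
    - [0, 0, 0]
  delta_pos:
    - [0, 0, 0.1]
    - [0, 0, 0.1]
    - [0, 0, 0]
  gripper: [3, 3, 3]

```text
time_s: 24.75
tool_pos: [0.6349, -0.289, 0.2028]
tool_rot: [179.9, 0.0, 90.0]
force: [-0.4, -0.1, 0.6]
grip_width: 0.0357
grasp_force: 22.1
```

drive_tool:
  angular:
    - [0, 0, 0]
    - [0, 0, 0]
    - [0, 0, 0]
    - [0, 0, 0]
    - [0, 0, 0]
    - [0, 0, 0]
    - [0, 0, 0]
    - [0, 0, 0]
    - [0, 0, 0]
    - [0, 0, 0]
    - [0, 0, 0]
    - [0, 0, 0]
    - [0, 0, 0]
    - [0, 0, 0]
    - [0, 0, 0]
    - [0, 0, 0]
  delta_pos:
    - [0, 0, 0]
    - [0, 0, 0]
    - [0, 0, 0]
    - [0, 0, 0]
    - [0, 0, -2]
    - [0, 0, -4]
    - [0, 0, -4]
    - [0, 0, -3]
    - [-0.5, -2, 0]
    - [-1, -4, 0]
    - [-1, -4.5, 0]
    - [-1, -4.5, 0]
    - [-1, -4, 0]
    - [-0.9, -3.4, 0]
    - [0, 0, 0]
    - [0, 0, 0]
  gripper: [7, 7, 7, 7, 7, 7, 7, 7, 8.7, 8.7, 8.7, 8.7, 8.7, 8.7, 8.7, 8.7]

```text
time_s: 26.35
tool_pos: [0.4103, -0.3432, 0.3328]
tool_rot: [179.9, 0.0, 89.9]
force: [0.4, 0.7, 0.1]
grip_width: 0.0874
grasp_force: 0.0
```

Run:
```python
from h import *
print(telemetry.get_obs()['tool_pos'])
for c in ['scene','side','wrist']:
    p=eyes.read_camera(c)
    for t,z,x0 in [('flask',.085,(.635,-.289)),('jar',.002,(.41,-.342))]:
     for r in models.cut_out(p,t)[:2]:
      b=mbox(r['pixels']); 
      if np.linalg.norm(ray(p,r['centre'],z+.05)[:2]-x0)<.12: print(c,t,r['p'],b,fit([(p,b)],PROF[t],z,x0))
save(p,'w4')
```

```text
[ 0.41028454 -0.3431851   0.33283944]
scene flask 0.7 [139. 162. 185. 242.] (array([ 0.6316315 , -0.29228406]), array([-0.31053561, -0.60882728,  0.34958676,  0.44834775]))
scene jar 0.85 [203. 159. 233. 206.] (array([ 0.41025717, -0.34168815]), array([ 0.20090352, -0.5270901 , -0.20912387,  0.47786867]))
side flask 0.55 [417. 273. 460. 348.] (array([ 0.63608342, -0.28970198]), array([-0.32669351, -0.65236486,  0.31812119,  0.53767739]))
side jar 0.7 [327. 378. 363. 436.] (array([ 0.41174573, -0.34347978]), array([ 0.99489315,  0.14573032, -0.99185508, -0.09837665]))
wrist flask 0.97 [502. 122. 640. 206.] (array([ 0.60617376, -0.28910041]), array([-31.56991297,   0.43630852,   0.84119638,  -0.35511997]))
wrist jar 0.9 [295. 180. 348. 239.] (array([ 0.41216515, -0.34057122]), array([-0.65668317, -0.42136184,  0.65700806,  0.37866771]))
```

View pics/w4.png

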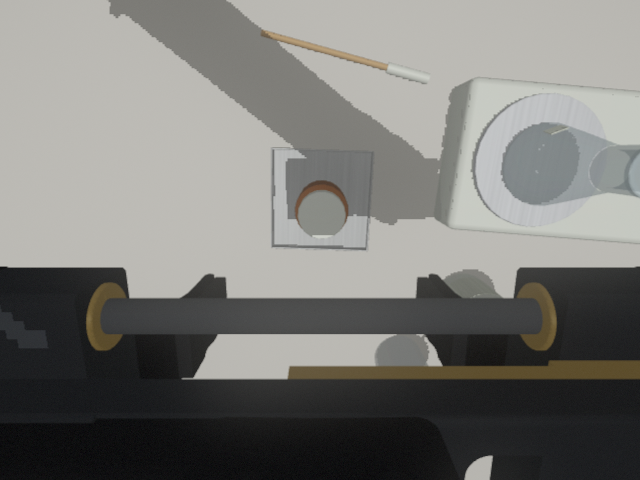

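The flask base (541,163) is centred on the plate (541,160). The jar cap is at (321,213) and the tray rim corners are (272,148), (373,152), (367,249), (271,247). Descending to the jar.

Run:
```python
from h import *
p=eyes.read_camera('wrist')
q=np.array([ray(p,u,.014)[:2] for u in[(272,148),(373,152),(367,249),(271,247.5)]]);print(q.round(4),q.mean(0))
for r in models.cut_out(p,'tray')[:1]: print(r['p'],mbox(r['pixels']),cv2.minAreaRect(np.argwhere(r['pixels'])[:,::-1].astype(np.int32)))
```

```text
[[ 0.3521 -0.2728]
 [ 0.4735 -0.2772]
 [ 0.47   -0.3979]
 [ 0.3472 -0.3962]] [ 0.41069423 -0.33601858]
0.85 [270. 147. 374. 252.] ((320.66729736328125, 198.56497192382812), (103.95722198486328, 102.28022003173828), 1.9414864778518677)
```

drive_tool:
  angular:
    - [0, 0, 0]
    - [0, 0, 0]
    - [0, 0, 0]
    - [0, 0, 0]
    - [0, 0, 0]
    - [0, 0, 0]
    - [0, 0, 0]
    - [0, 0, 0]
    - [0, 0, 0]
  delta_pos:
    - [0.1, 0.1, 3]
    - [0, 0, 4]
    - [0, 0, 4.5]
    - [0, 0, 4.5]
    - [0, 0, 4.5]
    - [0, 0, 3]
    - [0, 0, 1.5]
    - [0, 0, 0]
    - [0, 0, 0]
  gripper: [8.7, 8.7, 8.7, 8.7, 8.7, 8.7, 8.7, 8.7, 8.7]

```text
time_s: 27.8
tool_pos: [0.412, -0.3422, 0.0827]
tool_rot: [180.0, 0.0, 90.0]
force: [0.4, -0.2, 0.7]
grip_width: 0.0876
grasp_force: 0.0
```

drive_tool:
  angular:
    - [0, 0, 0]
    - [0, 0, 0]
    - [0, 0, 0]
    - [0, 0, 0]
    - [0, 0, 0]
    - [0, 0, 0]
    - [0, 0, 0]
    - [0, 0, 0]
  delta_pos:
    - [0, 0, 2]
    - [0, 0, 1.4]
    - [0, 0, 0]
    - [0, 0, 0]
    - [0, 0, 0]
    - [0, 0, 0]
    - [0, 0, 0]
    - [0, 0, 0]
  gripper: [8.7, 8.7, 7, 5, 5, 5, 5, 5]
  squeeze: 25

```text
time_s: 28.6
tool_pos: [0.4121, -0.3423, 0.049]
tool_rot: [179.9, 0.0, 90.0]
force: [-0.9, -0.5, 3.2]
grip_width: 0.0595
grasp_force: 25.0
```

drive_tool:
  angular:
    - [0, 0, 0]
    - [0, 0, 0]
    - [0, 0, 0]
    - [0, 0, 0]
    - [0, 0, 0]
    - [0, 0, 0]
    - [0, 0, 0]
    - [0, 0, 0]
    - [0, 0, 0]
    - [0, 0, 0]
    - [0, 0, 0]
    - [0, 0, 0]
    - [0, 0, 0]
    - [0, 0, 0]
    - [0, 0, 0]
    - [0, 0, 0]
    - [0, 0, 0]
    - [0, 0, 0]
    - [0, 0, 0]
  delta_pos:
    - [0, 0, -2]
    - [0, 0, -4]
    - [0, 0, -4.5]
    - [0, 0, -4.5]
    - [0, 0, -4]
    - [1, 0, -3.5]
    - [2.5, 1.5, -2.5]
    - [3.5, 2, 0]
    - [4, 2.5, 0]
    - [4, 2.5, 0]
    - [4, 2.5, 0]
    - [4, 2.5, 0]
    - [4, 2.5, 0]
    - [3.5, 2.5, 0]
    - [2, 2, 0]
    - [1.6, 0.7, 0]
    - [0, 0, 0]
    - [0, 0, 0]
    - [0, 0, 0]
  gripper: [5, 5, 5, 5, 5, 5, 5, 5, 5, 5, 5, 5, 5, 5, 5, 5, 5, 5, 5]

```text
time_s: 30.5
tool_pos: [0.6229, -0.0035, 0.2983]
tool_rot: [-180.0, 0.1, 89.8]
force: [-0.0, -0.1, -1.9]
grip_width: 0.0593
grasp_force: 25.0
```

Run:
```python
from h import *
im=[]
for c in ['scene','side']:
    p=eyes.read_camera(c); u,v=proj(p,[[.411,-.34,.014]])[0].astype(int); k=u-50,v-50
    im.append(cv2.resize(p['pixels'][v-50:v+50,u-50:u+50,::-1],(400,400),interpolation=cv2.INTER_CUBIC)); print(k)
    for r in models.cut_out(p,'tray')[:1]:
      m=r['pixels']; h=cv2.convexHull(np.argwhere(m)[:,::-1].astype(np.int32))
      q=cv2.approxPolyDP(h,6,True)[:,0]; print(r['p'],mbox(m),q.tolist(),[ray(p,x,.014)[:2].round(4) for x in q])
    for c0 in [(.411,-.336),(.411,-.342)]:
      P=[[c0[0]+sx*.0625,c0[1]+sy*.0625,.014] for sx,sy in[(-1,-1),(1,-1),(1,1),(-1,1)]]
      print(c0,((proj(p,P)-k)*4).round().tolist())
cv2.imwrite('pics/tr.png',np.hstack(im))
```

```text
(np.int64(169), np.int64(145))
0.58 [183. 176. 259. 222.] [[258, 191], [225, 221], [183, 202], [216, 176]] [array([ 0.352 , -0.2727]), array([ 0.4835, -0.2684]), array([ 0.4752, -0.3952]), array([ 0.3508, -0.3988])]
(0.411, -0.336) [[191.0, 122.0], [54.0, 225.0], [228.0, 292.0], [358.0, 181.0]]
(0.411, -0.342) [[183.0, 120.0], [46.0, 222.0], [219.0, 288.0], [350.0, 178.0]]
(np.int64(293), np.int64(366))
(0.411, -0.336) [[129.0, 361.0], [385.0, 254.0], [260.0, 44.0], [21.0, 135.0]]
(0.411, -0.342) [[135.0, 373.0], [391.0, 265.0], [266.0, 53.0], [26.0, 145.0]]
```

View pics/tr.png

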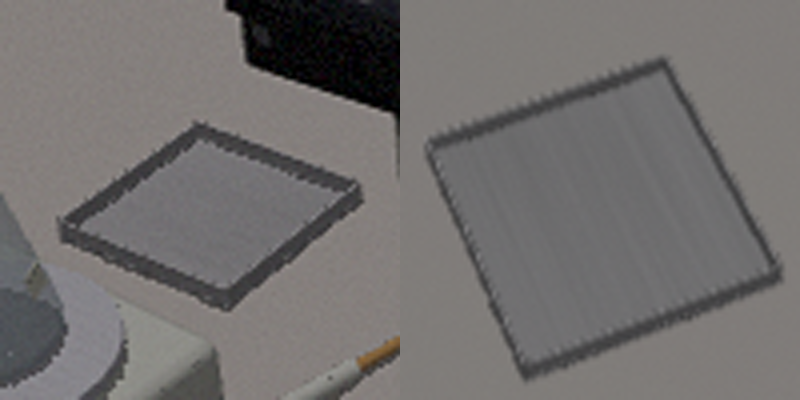

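Without the jar, the tray rim corners in the left crop are (200,124), (62,222), (228,291) and (360,183). The right crop agrees to within a few mm, so the centre is about (0.411, -0.338). Lowering the jar onto the pan.

drive_tool:
  angular:
    - [0, 0, 0]
    - [0, 0, 0]
    - [0, 0, 0]
    - [0, 0, 0]
    - [0, 0, 0]
    - [0, 0, 0]
    - [0, 0, 0]
    - [0, 0, 0]
    - [0, 0, 0]
  delta_pos:
    - [0.1, 0.1, 2]
    - [0, 0, 4]
    - [0, 0, 4.5]
    - [0, 0, 4]
    - [0, 0, 2]
    - [0, 0, 1]
    - [0, 0, 0.5]
    - [0, 0, 0]
    - [0, 0, 0]
  gripper: [5, 5, 5, 5, 5, 5, 5, 5, 5]

```text
time_s: 31.6
tool_pos: [0.6258, 0.0001, 0.12]
tool_rot: [179.8, 0.0, 90.0]
force: [0.6, -0.0, -1.6]
grip_width: 0.0593
grasp_force: 25.0
```

drive_tool:
  angular:
    - [0, 0, 0]
    - [0, 0, 0]
    - [0, 0, 0]
    - [0, 0, 0]
    - [0, 0, 0]
    - [0, 0, 0]
  delta_pos:
    - [-0.1, -0.1, 0.5]
    - [0, 0, 0.4]
    - [0, 0, 0.2]
    - [0, 0, 0.1]
    - [0, 0, 0]
    - [0, 0, 0]
  gripper: [5, 5, 5, 5, 5, 5]

```text
time_s: 32.2
tool_pos: [0.6235, -0.001, 0.1071]
tool_rot: [-180.0, 0.0, 90.0]
force: [-4.6, -0.9, 5.5]
grip_width: 0.0599
grasp_force: 25.0
```

drive_tool:
  angular:
    - [0, 0, 0]
    - [0, 0, 0]
    - [0, 0, 0]
    - [0, 0, 0]
    - [0, 0, 0]
    - [0, 0, 0]
    - [0, 0, 0]
    - [0, 0, 0]
    - [0, 0, 0]
    - [0, 0, 0]
    - [0, 0, 0]
    - [0, 0, 0]
    - [0, 0, 0]
    - [0, 0, 0]
    - [0, 0, 0]
    - [0, 0, 0]
    - [0, 0, 0]
    - [0, 0, 0]
  delta_pos:
    - [0, 0, 0]
    - [0, 0, 0]
    - [0, 0, 0]
    - [0, 0, 0]
    - [0, 0, -2]
    - [0, 0, -4]
    - [0, 0, -4]
    - [1, 0, -4]
    - [3, 0.1, 0]
    - [4, 0.1, 0]
    - [4.5, 0.1, 0]
    - [4.5, 0.1, 0]
    - [4.5, 0.1, 0]
    - [4, 0.1, 0]
    - [2.5, 0, 0]
    - [1.1, 0, 0]
    - [0, 0, 0]
    - [0, 0, 0]
  gripper: [8.7, 8.7, 8.7, 8.7, 8.7, 8.7, 8.7, 8.7, 8.7, 8.7, 8.7, 8.7, 8.7, 8.7, 8.7, 8.7, 8.7, 8.7]

```text
time_s: 34.0
tool_pos: [0.6303, 0.2879, 0.2461]
tool_rot: [180.0, 0.1, 89.9]
force: [-0.4, -0.7, -0.7]
grip_width: 0.0873
grasp_force: 0.0
```

Run:
```python
from h import *
print(telemetry.get_obs()['tool_pos'])
for c in ['scene','side','wrist']:
    p=eyes.read_camera(c)
    for t,z,x0 in [('beaker',.01,(.63,.29)),('jar',.06,(.625,0))]:
     for r in models.cut_out(p,t)[:2]:
      b=mbox(r['pixels']); 
      if np.linalg.norm(ray(p,r['centre'],z+.05)[:2]-x0)<.12: print(c,t,r['p'],fit([(p,b)],PROF[t],z,x0))
```

```text
[0.63032366 0.28794416 0.24605602]
scene beaker 0.56 (array([0.62932115, 0.29009309]), array([-0.93877625, -1.00355825,  0.81572203,  0.69542358]))
scene jar 0.63 (array([ 0.62256582, -0.00069983]), array([ 1.04768938, -0.45440017, -1.17148835,  0.46497593]))
side beaker 0.94 (array([0.63058263, 0.28805624]), array([-0.37030628, -0.56951629,  0.38494936,  0.47825495]))
side jar 0.84 (array([ 0.62044429, -0.00151519]), array([ 0.88176407, -0.02951255, -0.82677776,  0.06250634]))
wrist beaker 0.95 (array([0.63120326, 0.29042037]), array([-0.20595789, -0.90990929,  0.20609167,  0.72191154]))
```

drive_tool:
  angular:
    - [0, 0, 0]
    - [0, 0, 0]
    - [0, 0, 0]
    - [0, 0, 0]
    - [0, 0, 0]
    - [0, 0, 0]
    - [0, 0, 0]
    - [0, 0, 0]
    - [0, 0, 0]
    - [0, 0, 0]
    - [0, 0, 0]
    - [0, 0, 0]
  delta_pos:
    - [0.1, 0, 2]
    - [0, 0, 4]
    - [0, 0, 4]
    - [0, 0, 4]
    - [0, 0, 2.2]
    - [0, 0, 1]
    - [0, 0, 0]
    - [0, 0, 0]
    - [0, 0, 0]
    - [0, 0, 0]
    - [0, 0, 0]
    - [0, 0, 0]
  gripper: [8.7, 8.7, 8.7, 8.7, 8.7, 8.7, 8.7, 7, 5.5, 5.5, 5.5, 5.5]
  squeeze: 20

```text
time_s: 35.65
tool_pos: [0.6304, 0.2914, 0.0754]
tool_rot: [179.9, -0.0, 90.0]
force: [0.3, 0.4, 3.0]
grip_width: 0.0623
grasp_force: 19.9
```

drive_tool:
  angular:
    - [0, 0, 0]
    - [0, 0, 0]
    - [0, 0, 0]
    - [0, 0, 0]
    - [0, 0, 0]
    - [0, 0, 0]
    - [0, 0, 0]
    - [0, 0, 0]
    - [0, 0, 0]
    - [0, 0, 0]
    - [0, 0, 0]
    - [0, 0, 0]
    - [0, 0, 0]
    - [0, 0, 0]
    - [0, 0, 0]
    - [0, 0, 0]
    - [0, 0, 0]
    - [0, 0, 0]
    - [0, 0, 0]
    - [0, 0, 0]
  delta_pos:
    - [0, 0, -2]
    - [0, 0, -4]
    - [0, 0, -4.5]
    - [0, 0, -4.5]
    - [0, 0, -4.5]
    - [-1, 0, -4]
    - [-2, 0, -1]
    - [-4, -1, 0]
    - [-4, -1.5, 0]
    - [-4, -1.5, 0]
    - [-4, -1.5, 0]
    - [-4, -1.5, 0]
    - [-4, -1.5, 0]
    - [-4, -1.5, 0]
    - [-4, -1.5, 0]
    - [-4, -1.5, 0]
    - [-4, -1.5, 0]
    - [-4, -1.5, 0]
    - [-4, -1.5, 0]
    - [-4, -1.5, 0]
  gripper: [5.5, 5.5, 5.5, 5.5, 5.5, 5.5, 5.5, 5.5, 5.5, 5.5, 5.5, 5.5, 5.5, 5.5, 5.5, 5.5, 5.5, 5.5, 5.5, 5.5]

```text
time_s: 37.65
tool_pos: [0.4374, -0.2608, 0.3178]
tool_rot: [-179.9, -0.0, 89.9]
force: [-0.1, -0.3, -1.8]
grip_width: 0.0628
grasp_force: 19.9
```

drive_tool:
  angular:
    - [0, 0, 0]
    - [0, 0, 0]
    - [0, 0, 0]
    - [0, 0, 0]
    - [0, 0, 0]
    - [0, 0, 0]
    - [0, 0, 0]
  delta_pos:
    - [-4, -1.5, 0]
    - [-2.5, -0.9, 0]
    - [-1.5, -0.5, 0]
    - [0, 0, 0]
    - [0, 0, 3]
    - [0, 0, 0]
    - [0, 0, 0]
  gripper: [5.5, 5.5, 5.5, 5.5, 5.5, 5.5, 5.5]

```text
time_s: 38.35
tool_pos: [0.4105, -0.3376, 0.2885]
tool_rot: [-179.9, -0.1, 90.1]
force: [0.1, 0.2, -1.1]
grip_width: 0.0623
grasp_force: 19.9
```

drive_tool:
  angular:
    - [0, 0, 0]
    - [0, 0, 0]
    - [0, 0, 0]
    - [0, 0, 0]
    - [0, 0, 0]
    - [0, 0, 0]
    - [0, 0, 0]
    - [0, 0, 0]
    - [0, 0, 0]
  delta_pos:
    - [0, 0, 2]
    - [0, 0, 4]
    - [0, 0, 4.5]
    - [0, 0, 4.5]
    - [0, 0, 3.5]
    - [0, 0, 1.5]
    - [0, 0, 0.7]
    - [0, 0, 0]
    - [0, 0, 0]
  gripper: [5.5, 5.5, 5.5, 5.5, 5.5, 5.5, 5.5, 5.5, 5.5]

```text
time_s: 39.25
tool_pos: [0.4119, -0.3395, 0.0839]
tool_rot: [179.9, 0.1, 90.0]
force: [0.1, 0.1, -1.8]
grip_width: 0.0623
grasp_force: 19.9
```

drive_tool:
  angular:
    - [0, 0, 0]
    - [0, 0, 0]
    - [0, 0, 0]
  delta_pos:
    - [0, 0, 0.3]
    - [0, 0, 0.2]
    - [0, 0, 0]
  gripper: [5.5, 5.5, 5.5]

```text
time_s: 39.55
tool_pos: [0.4108, -0.339, 0.0775]
tool_rot: [180.0, 0.0, 90.0]
force: [0.1, 0.5, -1.5]
grip_width: 0.0623
grasp_force: 19.9
```

drive_tool:
  angular:
    - [0, 0, 0]
    - [0, 0, 0]
    - [0, 0, 0]
    - [0, 0, 0]
  delta_pos:
    - [0, 0, 0.4]
    - [0, 0, 0.3]
    - [0, 0, 0.2]
    - [0, 0, 0]
  gripper: [5.5, 5.5, 5.5, 5.5]

```text
time_s: 39.95
tool_pos: [0.4103, -0.3387, 0.0677]
tool_rot: [-180.0, -0.0, 90.0]
force: [0.5, -0.1, -1.5]
grip_width: 0.0626
grasp_force: 19.9
```

drive_tool:
  angular:
    - [0, 0, 0]
    - [0, 0, 0]
    - [0, 0, 0]
  delta_pos:
    - [0, 0, 0.1]
    - [0, 0, 0.1]
    - [0, 0, 0]
  gripper: [5.5, 5.5, 5.5]

```text
time_s: 40.25
tool_pos: [0.4107, -0.339, 0.0673]
tool_rot: [180.0, -0.0, 90.0]
force: [-2.6, 2.2, 5.8]
grip_width: 0.0622
grasp_force: 19.9
```

Contact. Release, rise and check the whole scene.

drive_tool:
  angular:
    - [0, 0, 0]
    - [0, 0, 0]
    - [0, 0, 0]
    - [0, 0, 0]
    - [0, 0, 0]
    - [0, 0, 0]
    - [0, 0, 0]
    - [0, 0, 0]
    - [0, 0, 0]
    - [0, 0, 0]
    - [0, 0, 0]
    - [0, 0, 0]
  delta_pos:
    - [0, 0, 0]
    - [0, 0, 0]
    - [0, 0, 0]
    - [0, 0, 0]
    - [0, 0, -2]
    - [0, 0, -4]
    - [0, 0, -4]
    - [0, 0, -4.5]
    - [0, 0, -4.5]
    - [0, 0, -4]
    - [0, 0, -3]
    - [0, 0, 0]
  gripper: [8.7, 8.7, 8.7, 8.7, 8.7, 8.7, 8.7, 8.7, 8.7, 8.7, 8.7, 8.7]

```text
time_s: 41.45
tool_pos: [0.4122, -0.3403, 0.3314]
tool_rot: [179.6, 0.3, 90.0]
force: [1.2, 0.2, -0.8]
grip_width: 0.0871
grasp_force: 0.0
```

Run:
```python
from h import *
o=telemetry.get_obs();print(o['time_s'],o['tool_pos'])
for c in ['side','wrist','scene']:
    p=eyes.read_camera(c); save(p,'end_'+c)
    for t,z,x0 in [('beaker',.002,(.411,-.338)),('jar',.06,(.625,0)),('flask',.085,(.635,-.289)),('bottle',0,(.447,0))]:
     for r in models.cut_out(p,t)[:2]:
      b=mbox(r['pixels']); 
      if np.linalg.norm(ray(p,r['centre'],z+.05)[:2]-x0)<.1: print(c,t,r['p'],[a.round(4) for a in fit([(p,b)],PROF[t],z,x0)])
im=[cv2.imread(f'pics/end_{c}.png') for c in ['wrist','scene']]
cv2.imwrite('pics/end.png',np.hstack([im[0][100:300,240:640],cv2.resize(im[1],(400,300))[0:200]]).repeat(1,0))
cv2.imwrite('pics/end.png',np.vstack([cv2.resize(im[0][100:300,240:640],(480,240)),cv2.resize(im[1],(480,360))]))
```

```text
41.45 [ 0.41223191 -0.34027636  0.33136268]
side beaker 0.76 [array([ 0.4101, -0.3405]), array([ 0.0863, -1.017 , -0.0876,  0.8769])]
side flask 0.59 [array([ 0.6378, -0.2888]), array([-0.8181, -1.2468,  0.7885,  0.8843])]
side bottle 0.86 [array([ 0.4465, -0.0006]), array([-1.3643, -0.7189,  1.6072,  0.5489])]
wrist beaker 0.7 [array([ 0.4107, -0.3396]), array([ 0.637 ,  0.0923, -0.6368, -0.1036])]
wrist flask 0.94 [array([ 0.5988, -0.2885]), array([-38.4058,   0.28  ,   0.8257,  -0.1928])]
scene beaker 0.6 [array([ 0.4092, -0.3401]), array([-0.4176, -0.001 ,  0.4468, -0.0317])]
scene jar 0.67 [array([ 6.235e-01, -1.000e-04]), array([ 1.0331, -1.0219, -1.1512,  0.951 ])]
scene flask 0.74 [array([ 0.6306, -0.2932]), array([-0.2878, -0.0101,  0.3218, -0.0228])]
scene bottle 0.94 [array([ 0.4445, -0.002 ]), array([ 0.105 , -0.05  , -0.0981,  0.0522])]
```

View pics/end.png

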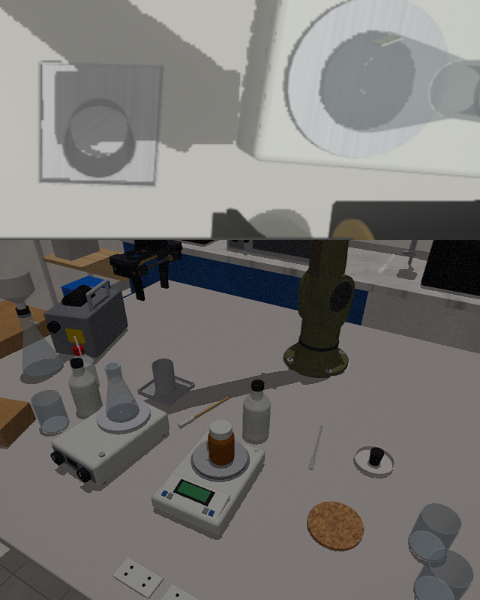

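Everything is upright and in place: beaker in the tray (165,378 in the lower view), flask on the hotplate, jar on the pan (221,443), bung in the dish (375,457), bottle where it was. Handing in.

```bash
python3 -c "
from cell import env
print(env.sign_off())"
```

```text
the job is handed in; nothing more can be done
None
```

The job is done and handed in at about 41 s: beaker in the tray, open flask on the hotplate, jar on the balance pan, bung in the dish, and the reagent bottle left where it was; no verdict was returned at sign-off.

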